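# First-off check: zero the label counter and show the jar to the inspection camera

## Robot

A 6-joint arm with a two-finger parallel gripper is mounted at the origin on the work surface. World frame = base frame: x ahead of the robot, y to its left, z up, the work surface at z = 0. Lengths are in mm, angles in rad, forces in N, time in s.
With the tool pointing down it reaches from about 275 to 825 mm from the base axis. Payload 4.9 kg.
Tool frame: the origin (TCP) lies at the very end of the fingers, on their centre line; the grasp point (between the pads) lies 19 mm behind it; z points along the fingers, y is the line along which they close (so a half turn about z gives the same grasp; the last joint's range is limited). The gripper opens to 85 mm and grips with 20 to 120 N. Pads are 22 mm wide; open, the fingers measure 114 mm over their backs; the gripper's body (76 mm by 85 mm) begins 54 mm behind the grasp point. The pads swing forward as they close: fully open they stand 13 mm farther back than shut.
Start: joints at [1.091, 0.326, -0.193, 1.052, 0, 1.437], TCP at [186.417, 517.462, 231.281] pointing down, gripper open.
Joint ranges: [-2.65, 2.65], [-0.97, 1.79], [-1.3, 1.35], [-1.93, 2.1], [-1.47, 1.37], [-3.14, 3.14]. Speed limits (rad/s): [2.57, 2.57, 3.14, 3.14, 3.14, 3.14].

## Interface

Orientations are given as [roll, pitch, yaw] about the fixed x, y, z axes, in that order (R = Rz(yaw) Ry(pitch) Rx(roll)).
In Python, from bench import bot, solve_ik, imaging gives the robot as it stands. Calls block until the motion is done:
- bot.move_ptp(position, orientation): joint-space move of the TCP to a pose.
- bot.movel(position, rot=None, max_speed=150, threshold=None): straight line of the TCP; rot=None keeps the orientation; max_speed is the mean speed in mm/s. With threshold (N) it stops when the force on the tool has changed by that much, and returns True; else False.
- bot.move_j(angles): joint-space move.
- bot.grip(opening, effort=None): opening from 0.0 (shut) to 1.0 (fully open); effort is the grip in N (None keeps the last); returns when the fingers have stopped.
- bot.dwell(seconds).
- solve_ik(position, orientation): joint angles nearest the present ones, or None.
- bot.get_state(): the state.
- imaging.capture(name): name is "scene" or "top" or "wrist"; returns the picture (480x640x3 uint8, blue, green, red); there is no depth.
- imaging.camera_model(name): a dict with "K" (3x3 intrinsics, pixels), "position" and "rotation" of the camera in the world. Camera axes: x right, y up, looking along -z (the intrinsics and any distortion apply to the point x, -y, -z); pixel columns grow to the right and rows downward; lengths in mm; the calibration is good to about 2 mm. The wrist camera is an equidistant fisheye: a pixel r from the principal point sees the ray r / f radians off the axis. A picture is of the moment at which its call begins: read the wrist's pose just before it. camera_model takes no time and is no camera call; for the wrist camera it gives the pose at the moment of the call.
A pose or a line that the arm cannot do raises bot.IKError and nothing moves.
- bot.sign_off(): hands the job in; it is judged then, once.
The state is a dict: "t": time; "qpos": joint angles; "joint_velocities": joint speeds; "effort": joint torques, N m; "tcp_pos": TCP position; "orientation": TCP orientation; "contact_force": force on the tool from outside, world axes, zero at the start; "wrist_torque": the same for the moment, N m; "opening": opening from 0.0 (shut) to 1.0 (fully open); "gripper_force": force on a finger pad.
Only numpy, scipy, OpenCV 4.12 (cv2) and the standard library are available. Lean on these libraries where they do the work, as an engineer would, in place of code of your own. Each camera call takes 0.05 s, during which the arm holds its last target. There are 200 camera calls.

## Task

Before the new batch, turn the label counter's reset knob back (anticlockwise from above) to its zero stop. Then take the jar that lies on the labeller's rollers and hold it in the air in front of the inspection camera, its lid squarely facing the lens, centred on it and 100 mm from the glass. Finish there, still holding the jar quite still in the gripper, and leave the other jars and the spare roll where they are.

Things in the scene. Friction and masses are not known exactly. Their poses are not given: they have to be found in the camera images.
- labeller: fixed labeller, 240 (x) by 230 (y) by 105 mm high: two blue side plates 100 mm high, inner faces 206 mm apart; between them two cream rollers (26 mm diameter, along y, axes 60 mm above the table at x = -46 and -14 mm) cradle the jar; label roll behind (axis x = 75 mm, top 105 mm above the table). Origin: centre of the underside; front faces -x
- jar: the jar to show: loose, amber, paper label, white lid; a cylinder 52 mm in diameter, 76 mm long, 0.13 to 0.25 kg, lying along the two rollers, lid towards the labeller's +y (robot's left). Origin: its centre (and centre of mass), 96 mm above the table, 23 mm above the roller tops; x axis from base to lid. About 30 N of grip on its middle holds it firmly
- jar_lid (a point): centre of the outer face of the white lid, 38 mm from the jar's centre along its x axis (a dark round sticker 30 mm across marks it)
- counter: fixed grey label counter box, 130 (x) by 100 (y) by 50 mm high, the reset knob in the middle of its top and a red zero tick on the top, on the -x side of the knob. Origin: centre of the underside, on the knob's axis
- reset_knob (a joint): knob angle, rad: 0 at the zero stop, growing clockwise from above to 1.6; starts at 0.6 to 1.35. Upright axis through the counter's origin. Black bar grip 42 long, 14 thick, 32 mm high, top 94 mm above the table; at 0 it lies along the counter's x axis, its white line pointing at the red tick. Slight friction (0.03 N m), stays where left
- reset_knob_grip (a point): on the knob's axis, in the bar grip, 87 mm above the table (7 mm below the bar's top); turns with the knob, its x axis along the bar, away from the white line
- inspect_cam: fixed inspection camera, 97 mm long: red box, white ring light (60 mm across), black lens (28 mm), on a stand beyond it, post 310 mm high. Origin: centre of the lens glass, 254 mm above the table. x axis: viewing direction, towards the robot and 0.35 rad (20 degrees) downward; z axis: camera's up, in the same vertical plane. So the shown jar has its lid end 20 degrees raised
- focus (a point): the point on the lens axis 100 mm in front of the glass, 220 mm above the table, where the centre of the lid's face belongs; same axes as inspect_cam
- jar_a: bystander: amber jar with white lid standing on the table, 52 mm diameter, 76 mm high; origin: centre of the underside
- jar_b: bystander: as jar_a
- jar_c: bystander: as jar_a
- spare_roll: bystander: white paper label roll lying flat, 90 mm diameter, 38 mm hole, 40 mm high; origin: centre of the underside
Not all that is in view belongs to the job. Leave any pink look-alike of the jar alone. Of the things that look like the counter, the larger one is meant.

How it is judged:
By the outcome, as a careful person would: the job done as asked, in the order asked, and still so for the second after the job is handed in, while the arm keeps its last pose, push and grip.
It also fails if it takes over 64 s, if anything falls off the work surface, if the arm or the gripper's body presses on something with over 40 N, if the wrist force passes 120 N, or if a joint passes its speed limit or range.

## Working session

There is one attempt and no reset: what is moved stays moved. The work goes in short steps, each a Python script; the robot and the scene stay as the last script left them, time stands still between calls to the robot, and variables do not carry over. Pictures are saved under pics/ and viewed, at most 11 in all, crops included, and the job is handed in when it is done.

```bash
ls; mkdir -p pics; python3 - <<'E'
from bench import bot, imaging
import cv2
for n in("scene","top"):
    cv2.imwrite(f"pics/{n}0.png",imaging.capture(n)); print(n,imaging.camera_model(n))
print(imaging.camera_model("wrist")); print(bot.get_state())
E
```

```text
pics
scene {'K': array([[495.43561183,   0.        , 319.61233084],
       [  0.        , 495.43561183, 241.81451022],
       [  0.        ,   0.        ,   1.        ]]), 'position': array([1110.29332772, -483.66149045, 1244.87838376]), 'rotation': array([ 0.59296274, -0.00614639,  0.89436789])}
top {'K': array([[509.82918331,   0.        , 310.31211948],
       [  0.        , 509.82918331, 228.83887513],
       [  0.        ,   0.        ,   1.        ]]), 'position': array([ 367.77913913,    3.83292346, 1640.7331674 ]), 'rotation': array([ 0.10961311, -0.02199796, -1.57255965])}
{'K': array([[371.64829954,   0.        , 319.30274057],
       [  0.        , 371.64829954, 244.20718278],
       [  0.        ,   0.        ,   1.        ]]), 'position': array([118.60836942, 540.50524227, 374.01853569]), 'rotation': array([-2.85249703e-01,  1.20444561e-03,  1.22473296e+00])}
{'t': 0.1, 'qpos': array([ 1.09080873e+00,  3.26865398e-01, -1.93488194e-01,  1.05196546e+00,
       -9.55735328e-06,  1.43661970e+00]), 'joint_velocities': array([-5.23023143e-04, -1.05948906e-03,  1.94098621e-03,  1.68823037e-04,
        4.29803229e-04, -8.38217123e-05]), 'effort': array([ 6.31387429e-04, -4.44239902e+01,  2.63037890e+01,  7.86186982e-03,
       -2.00670074e-04,  7.81119127e-06]), 'tcp_pos': array([186.17063865, 516.99227324, 230.58085719]), 'orientation': array([-3.14008233e+00, -1.94230407e-04,  2.79578155e+00]), 'contact_force': array([-0.09028381, -0.22583937, -0.12305713]), 'wrist_torque': array([-0.01154719,  0.00113899,  0.03601633]), 'gripper_force': 0.0, 'opening': 1.005200767922867}
```

View pics/scene0.png

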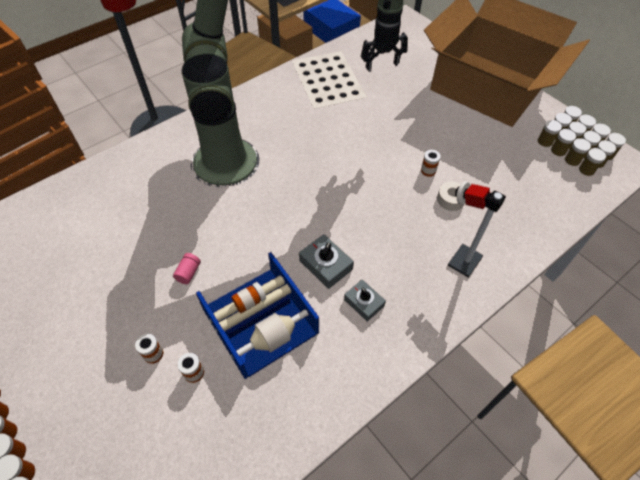

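View pics/top0.png

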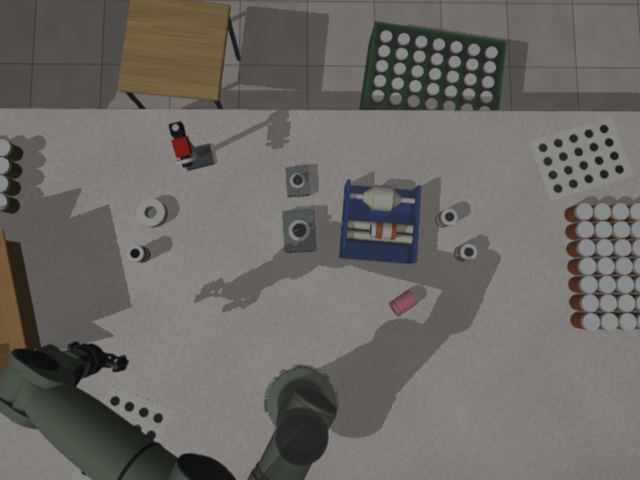

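```bash
cat > h.py <<'E'
import numpy as np, cv2
from scipy.spatial.transform import Rotation as R
from bench import bot, imaging, solve_ik
def cam(n):
    m=imaging.camera_model(n); m["R"]=R.from_euler("xyz",m["rotation"]).as_matrix(); m["fish"]=n=="wrist"; return m
def ray(m,px):
    K=m["K"]; a=np.array([(px[0]-K[0,2])/K[0,0],(px[1]-K[1,2])/K[1,1]])
    if m["fish"]:
        r=np.linalg.norm(a)+1e-12; d=np.array([*(a/r*np.sin(r)),np.cos(r)])
    else: d=np.array([*a,1])
    d=m["R"]@(d*[1,-1,-1]); return d/np.linalg.norm(d)
def plane(m,px,z):
    d=ray(m,px); return m["position"]+d*(z-m["position"][2])/d[2]
def proj(m,P):
    v=(m["R"].T@(np.asarray(P,float)-m["position"]))*[1,-1,-1]; a=v[:2]/v[2]
    if m["fish"]:
        n=np.linalg.norm(v[:2]); a=v[:2]/(n+1e-12)*np.arctan2(n,v[2])
    return np.array([m["K"][0,0]*a[0]+m["K"][0,2],m["K"][1,1]*a[1]+m["K"][1,2]])
def tri(obs):
    A=np.zeros((3,3)); b=np.zeros(3)
    for m,px in obs:
        d=ray(m,px); P=np.eye(3)-np.outer(d,d); A+=P; b+=P@m["position"]
    return np.linalg.solve(A,b)
def shot(name,f):
    m=cam(name); im=imaging.capture(name); cv2.imwrite(f"pics/{f}.png",im); return m,im
E
python3 - <<'E'
from h import *
mt,ms=cam("top"),cam("scene"); t=cv2.imread("pics/top0.png"); s=cv2.imread("pics/scene0.png")
for n,px,z in[("counter",(299,231),50),("small",(298,181),40),("lab",(381,222),100),("jar",(382,231),96),("roll",(152,212),40),("jarc",(139,253),76),("jar_a",(448,217),76),("jar_b",(466,252),76)]: print(n,plane(mt,px,z).round())
for n,m,im in(("t",mt,t),("s",ms,s)):
    h=cv2.cvtColor(im,cv2.COLOR_BGR2HSV)
    b=cv2.inRange(h,(110,120,50),(130,255,255))
    c=max(cv2.findContours(b,0,2)[0],key=cv2.contourArea); r=cv2.minAreaRect(c)
    print(n,"blue",r)
    if n=="t": print([plane(m,p,100).round() for p in cv2.boxPoints(r)])
    red=cv2.inRange(h,(0,180,100),(6,255,255))|cv2.inRange(h,(174,180,100),(180,255,255))
    for c in cv2.findContours(red,0,2)[0]:
        if cv2.contourArea(c)>60: print("red",cv2.minAreaRect(c))
a=cv2.resize(t[100:270,130:330],None,fx=4,fy=4,interpolation=2)[:, :800]
b=cv2.resize(t[170:270,270:430],None,fx=5,fy=5,interpolation=2)
cv2.imwrite("pics/c1.png",a[:600]);cv2.imwrite("pics/c2.png",b)
E
```

```text
counter [536.   4.  50.]
small [697.   7.  40.]
lab [ 558. -246.  100.]
jar [ 531. -250.   96.]
roll [597. 467.  40.]
jarc [465. 492.  76.]
jar_a [ 577. -460.   76.]
jar_b [ 468. -513.   76.]
t blue ((381.60015869140625, 252.264892578125), (49.08216857910156, 15.139504432678223), 4.635463237762451)
[array([ 449., -170.,  100.]), array([ 495., -174.,  100.]), array([ 483., -323.,  100.]), array([ 437., -319.,  100.])]
red ((180.74526977539062, 146.85850524902344), (17.71950912475586, 13.598692893981934), 74.05460357666016)
s blue ((259.9445495605469, 311.8067932128906), (98.42994689941406, 94.09256744384766), 59.237281799316406)
red ((476.7059020996094, 190.6764678955078), (22.07073974609375, 10.6715669631958), 14.03624439239502)
```

View pics/c2.png

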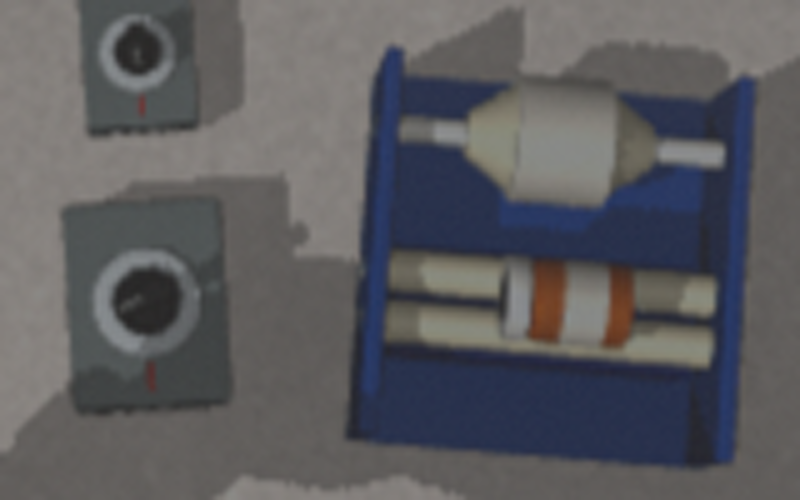

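```bash
python3 - <<'E'
from h import *
mt,ms=cam("top"),cam("scene")
P=tri([(mt,(180.7,146.9)),(ms,(476.7,190.7))]); print("redbox",P,proj(mt,P),proj(ms,P))
pi=np.pi
bot.move_ptp([525,10,250],[pi,0,pi]); print(bot.get_state()["t"])
m,im=shot("wrist","w1"); np.save("m1.npy",m,allow_pickle=True)
bot.move_ptp([520,-225,260],[pi,0,-pi/2-.05]); print(bot.get_state()["t"],bot.get_state()["qpos"])
m,im2=shot("wrist","w2"); np.save("m2.npy",m,allow_pickle=True)
cv2.imwrite("pics/w12.png",cv2.resize(np.vstack([im,im2]),(450,600)) if 0 else np.hstack([cv2.resize(im,(400,300)),cv2.resize(im2,(400,300))]))
E
```

```text
redbox [738.12533094 323.02543534 294.75577609] [180.39483849 146.61109141] [476.24762749 190.77179056]
2.2833
4.025 [-5.37871062e-01  3.40353797e-01 -9.78073958e-02  1.13275691e+00
  1.31356477e-04 -2.05900726e+00]
```

View pics/w1.png

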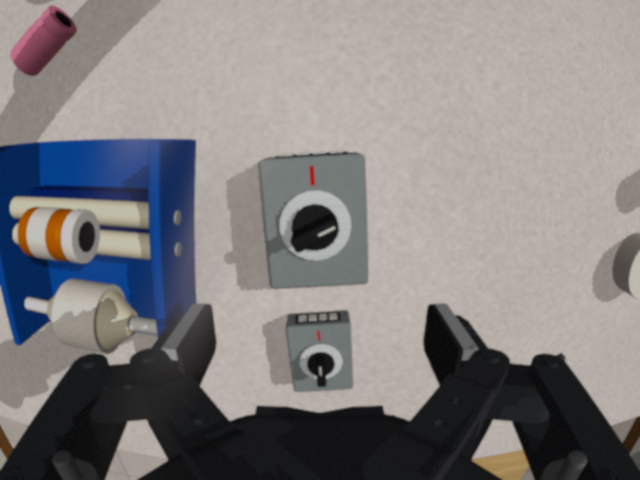

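View pics/w2.png

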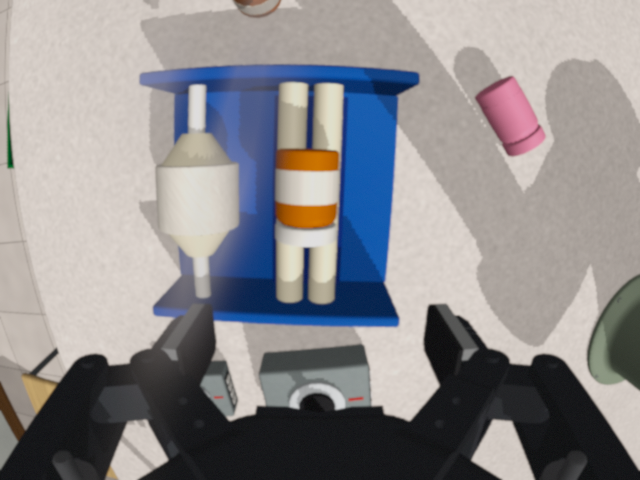

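```bash
python3 - <<'E'
from h import *
m1=np.load("m1.npy",allow_pickle=True).item();m2=np.load("m2.npy",allow_pickle=True).item()
a=cv2.imread("pics/w1.png");b=cv2.imread("pics/w2.png")
h=cv2.cvtColor(a,cv2.COLOR_BGR2HSV)
def big(mask,roi):
    x0,y0,x1,y1=roi; z=np.zeros_like(mask); z[y0:y1,x0:x1]=mask[y0:y1,x0:x1]
    cs=cv2.findContours(z,0,1)[0]; return max(cs,key=cv2.contourArea)
red=big(cv2.inRange(h,(0,150,80),(8,255,255))|cv2.inRange(h,(172,150,80),(180,255,255)),(300,160,325,195))
print("tick",cv2.minAreaRect(red))
g=cv2.cvtColor(a,cv2.COLOR_BGR2GRAY)
blk=big(cv2.inRange(g,0,50),(285,195,345,260)); print("black",cv2.minEnclosingCircle(blk))
ring=big(cv2.inRange(g,135,255),(265,180,360,270)); print("ring",cv2.fitEllipse(cv2.convexHull(ring)))
roi=(300,215,338,245)
ln=cv2.inRange(g,110,255); z=np.zeros_like(g); cv2.fillPoly(z,[cv2.convexHull(blk)],255); z=cv2.erode(z,np.ones((3,3)))
l2=big(ln&z,(285,195,345,260)); rl=cv2.minAreaRect(l2); print("line",rl)
v=cv2.fitLine(l2,cv2.DIST_L2,0,.01,.01).ravel()
p=[plane(m1,v[2:]+s*6*v[:2],94) for s in(-1,1)]; print("line pts",p)
pr=plane(m1,cv2.fitEllipse(cv2.convexHull(ring))[0],55); pt=plane(m1,cv2.minAreaRect(red)[0],50)
print("ring",pr,"tick",pt,"yaw tick",np.arctan2(*(pr-pt)[1::-1]))
box=big(cv2.inRange(g,0,140),(255,148,372,292))
# counter edges
al=[plane(m1,q,50) for q in[(262,160),(365,153),(368,282),(270,288)]]; print(np.round(al,1), np.mean(al,0))
# jar
h=cv2.cvtColor(b,cv2.COLOR_BGR2HSV)
o=cv2.inRange(h,(5,150,60),(20,255,255))
ys,xs=np.nonzero(o[140:260,260:360]); ys+=140; xs+=260
for y in range(146,240,4):
    r=xs[ys==y]; 
    if len(r)>30: 
        print(y,r.min(),r.max(),plane(m2,(r.min(),y),100).round(1)[:2],plane(m2,(r.max(),y),100).round(1)[:2])
print("col",[(y,b[y,307].tolist()) for y in list(range(145,156))+list(range(220,256,1))])
print("blue pl", [plane(m2,q,100).round(1) for q in[(140,73),(418,73),(157,313),(397,319)]])
E
python3 - <<'E'
import cv2
a=cv2.imread('pics/w1.png');b=cv2.imread('pics/w2.png')
import numpy as np
cv2.imwrite('pics/z.png',np.hstack([cv2.resize(a[190:265,265:365],(400,300)),cv2.resize(b[140:260,255:355],(333,400))[:300]]))
E
```

```text
tick ((311.5, 175.5), (17.0, 3.0), 90.0)
black ((312.4596862792969, 229.88710021972656), 25.36800193786621)
ring ((315.3556823730469, 224.76296997070312), (70.92039489746094, 72.02765655517578), 97.30093383789062)
line ((326.10003662109375, 231.2000274658203), (3.130495071411133, 17.8885440826416), 63.43495178222656)
line pts [array([531.85384714,  11.19510558,  94.        ]), array([527.30326835,  20.12866935,  94.        ])]
ring [533.41773127   6.24651389  55.        ] tick [487.71248612   2.69932939  50.        ] yaw tick 0.07745474682411004
[[472.7 -43.1  50. ]
 [466.4  51.9  50. ]
 [593.3  58.8  50. ]
 [599.9 -39.7  50. ]] [533.06638747   6.9781984   50.        ]
150 280 324 [ 548.5 -289. ] [ 512.9 -286.9]
154 278 337 [ 550.4 -285.8] [ 502.6 -283.2]
158 278 337 [ 550.6 -282.5] [ 502.7 -279.9]
162 278 337 [ 550.8 -279.3] [ 502.9 -276.6]
166 277 337 [ 551.8 -276. ] [ 503.  -273.4]
206 276 335 [ 555.  -242.8] [ 506.  -240.2]
210 276 335 [ 555.3 -239.4] [ 506.2 -236.8]
214 277 335 [ 554.7 -235.9] [ 506.3 -233.4]
218 278 334 [ 554.1 -232.5] [ 507.3 -230. ]
222 282 331 [ 551.  -228.8
[... 563 characters left out ...]
1, 203]), (232, [212, 216, 218]), (233, [219, 222, 223]), (234, [220, 222, 224]), (235, [221, 223, 224]), (236, [221, 222, 224]), (237, [221, 223, 224]), (238, [222, 222, 224]), (239, [223, 223, 224]), (240, [223, 222, 224]), (241, [223, 223, 224]), (242, [223, 223, 224]), (243, [223, 223, 224]), (244, [222, 222, 223]), (245, [219, 219, 220]), (246, [201, 200, 201]), (247, [154, 146, 146]), (248, [100, 69, 65]), (249, [84, 36, 20]), (250, [83, 34, 18]), (251, [85, 36, 22]), (252, [82, 32, 15]), (253, [84, 35, 18]), (254, [85, 37, 22]), (255, [83, 34, 17])]
blue pl [array([ 668., -370.,  100.]), array([ 432.7, -349.7,  100. ]), array([ 682.8, -145.7,  100. ]), array([ 452. , -131.6,  100. ])]
```

View pics/z.png

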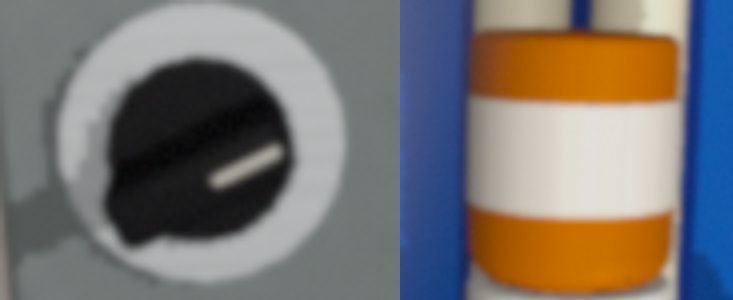

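```bash
python3 - <<'E'
from h import *
pi=np.pi; yaw=2.042
bot.grip(.6)
bot.move_ptp([533.5,6.3,160],[pi,0,yaw])
print(bot.get_state()["qpos"][5])
print(bot.movel([533.5,6.3,69],max_speed=90,threshold=10)); 
bot.grip(0.0,30); s=bot.get_state(); print(s["t"],s["opening"],s["gripper_force"],s["tcp_pos"],s["wrist_torque"],s["contact_force"])
q=np.array(s["qpos"]); t0=s["wrist_torque"][2]; d=0
while d<1.45:
    st=.2 if d<.9 else .04
    q[5]-=st; d+=st; bot.move_j(q); s=bot.get_state()
    print(round(d,2),s["wrist_torque"][2].round(3),np.linalg.norm(s["contact_force"]).round(1),(q[5]-s["qpos"][5]).round(4))
    if abs(s["wrist_torque"][2]-t0)>.3: break
print(s["t"],s["orientation"],s["opening"])
E
```

```text
0.9728119919452918
False
8.65 0.15728998475025566 33.80609393119812 [534.43602567   6.5727877   69.60588629] [ 0.31574895 -0.25580696 -0.02774131] [1.29614674 1.63339507 2.60274833]
0.2 0.034 1.4 -0.0033
0.4 0.013 1.1 -0.005
0.6 0.017 1.3 -0.0057
0.8 -0.019 1.4 -0.006
1.0 0.018 1.1 -0.0061
1.04 -0.011 1.5 -0.0037
1.08 0.02 1.2 -0.0025
1.12 0.019 2.2 -0.0021
1.16 0.017 1.8 -0.0018
1.2 -1.164 2.6 -0.0036
11.4417 [ 3.14099741e+00  2.16562182e-03 -3.04481554e+00] 0.15599753696723673
```

```bash
cat >> h.py <<'E'
def rpy(psi,tilt):
    h=np.array([np.cos(psi),np.sin(psi),0]);k=np.array([0,0,1.])
    z=h*np.sin(tilt)-k*np.cos(tilt); x=-h*np.cos(tilt)-k*np.sin(tilt)
    return R.from_matrix(np.column_stack([x,np.cross(z,x),z])).as_euler("xyz")
E
python3 - <<'E'
from h import *
pi=np.pi
bot.grip(.6); s=bot.get_state(); p=s["tcp_pos"]
bot.movel([p[0],p[1],170]); bot.grip(1.0)
bot.move_ptp([525,10,250],[pi,0,pi]); m,a=shot("wrist","w3")
psi=np.arctan2(323,738); ims=[]
for i,off in enumerate((-70,70)):
    h=np.array([np.cos(psi),np.sin(psi)]); n=np.array([-h[1],h[0]])
    xy=550*h+off*n
    print(solve_ik([*xy,300],rpy(psi,.7)))
    bot.move_ptp([*xy,300],rpy(psi,.7)); bot.dwell(.2)
    m,im=shot("wrist",f"i{i}"); np.save(f"mi{i}.npy",m,allow_pickle=True); ims.append(im)
print(bot.get_state()["t"])
cv2.imwrite("pics/i.png",np.hstack([cv2.resize(a[190:265,265:365],(240,180)),ims[0][60:240,180:460],ims[1][60:240,180:460]]))
E
```

```text
[ 0.01238757 -0.15227724 -0.8024873   0.26081103  0.25368024 -0.3128917 ]
[ 0.40238464 -0.15686188 -0.81439999  0.21328369  0.00655031 -0.00777699]
15.5333
```

View pics/i.png

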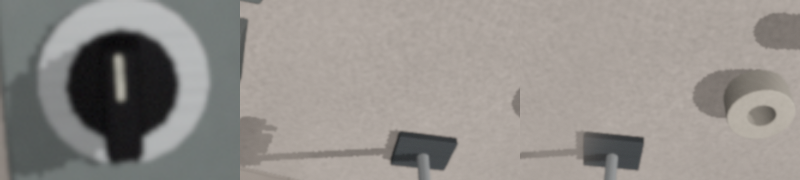

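View pics/i0.png

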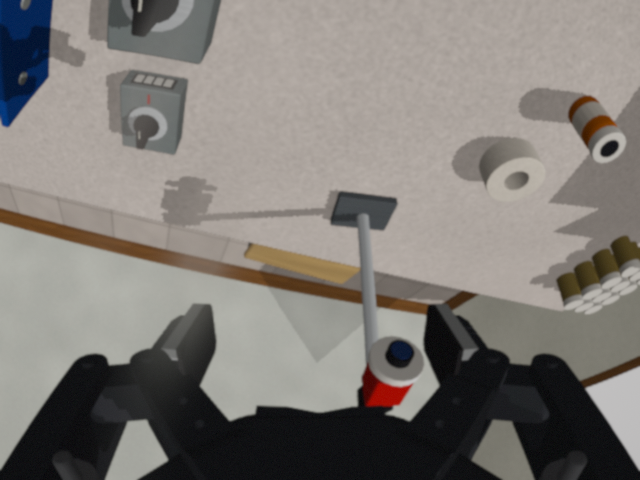

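```bash
python3 - <<'E'
from h import *
obs=[];robs=[];ro=[]
for i in(0,1):
    m=np.load(f"mi{i}.npy",allow_pickle=True).item(); im=cv2.imread(f"pics/i{i}.png"); h=cv2.cvtColor(im,cv2.COLOR_BGR2HSV);g=h[...,2]
    red=cv2.inRange(h,(0,180,90),(8,255,255))|cv2.inRange(h,(172,180,90),(180,255,255))
    c=max(cv2.findContours(red,0,1)[0],key=cv2.contourArea); x,y,w,hh=cv2.boundingRect(c); print("red",x,y,w,hh)
    # lens: dark blob near ring, above red box
    z=cv2.inRange(g,0,110); roi=np.zeros_like(z); roi[y-45:y+25,x-15:x+w+30]=255
    for c in cv2.findContours(z&roi,0,1)[0]:
        if 200<cv2.contourArea(c)<1500: e=cv2.fitEllipse(c); print("  dark",e,cv2.contourArea(c))
    wm=cv2.inRange(h,(0,0,150),(180,50,255))&roi
    c=max(cv2.findContours(wm,0,1)[0],key=cv2.contourArea); print("  ring",cv2.fitEllipse(cv2.convexHull(c)),cv2.boundingRect(c))
    # base plate
    z=cv2.inRange(g,0,75); roi=np.zeros_like(z); roi[150:290,250:450]=255
    for c in cv2.findContours(z&roi,0,1)[0]:
        if cv2.contourArea(c)>600:
            r=cv2.minAreaRect(c); ap=cv2.approxPolyDP(cv2.convexHull(c),5,True)[:,0]; print("  base",r,ap.tolist(),[plane(m,p,12).round().tolist() for p in ap])
a=cv2.imread("pics/i0.png")[290:420,330:460];b=cv2.imread("pics/i1.png")[290:420,300:430]
cv2.imwrite("pics/l.png",cv2.resize(np.hstack([a,b]),(800,400),interpolation=2))
E
```

```text
red 366 381 44 26
  dark ((399.0779724121094, 353.7068176269531), (30.50459098815918, 31.133651733398438), 93.49323272705078) 739.5
  dark ((431.5661926269531, 369.01116943359375), (16.901561737060547, 86.5391845703125), 0.09472811222076416) 609.5
  dark ((366.567626953125, 375.1755676269531), (20.05092430114746, 62.15082931518555), 2.610990285873413) 563.5
  ring ((410.4686279296875, 369.424560546875), (56.12543869018555, 75.50889587402344), 177.62066650390625) (384, 336, 54, 70)
red 241 382 37 25
  dark ((260.9038391113281, 353.8695983886719), (31.372543334960938, 32.646034240722656), 164.10804748535156) 801.0
  ring ((291.9736328125, 370.66461181640625), (71.77364349365234, 103.69710540771484), 95.46992492675781) (242, 337, 66, 70)
  base ((278.02069091796875, 210.75173950195312), (46.33938217163086, 30.560739517211914), 4.763641834259033) [[256, 196], [302, 198], [296, 226], [280, 225]] [[749.0, 301.0, 12.0], [727.0, 364.0, 12.0], [795.0, 381.0, 12.0], [803.0, 356.0, 12.0]]
```

View pics/l.png

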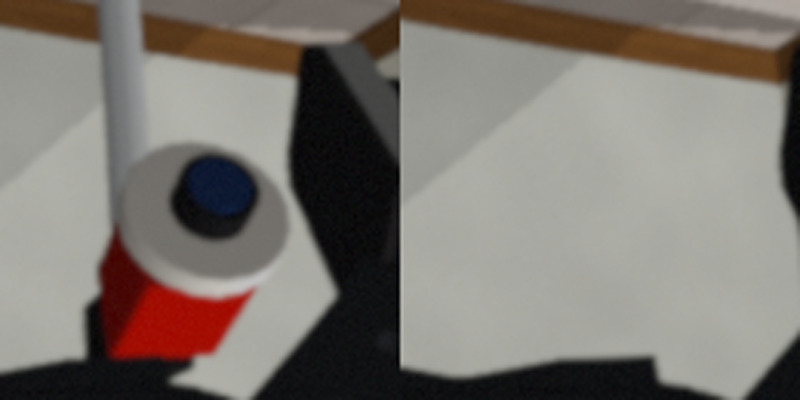

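```bash
python3 - <<'E'
from h import *
obs=[];rg=[]
for i,(cx,cy) in enumerate(((400,352),(261,352))):
    m=np.load(f"mi{i}.npy",allow_pickle=True).item(); im=cv2.imread(f"pics/i{i}.png").astype(int)
    z=((im[...,0]-im[...,2]>25)&(im[...,0]<150)).astype(np.uint8); r=np.zeros_like(z); r[cy-22:cy+22,cx-25:cx+25]=1
    c=max(cv2.findContours(z&r,0,1)[0],key=cv2.contourArea); e=cv2.fitEllipse(c); print("glass",e)
    obs.append((m,e[0]))
P=tri(obs); print("glass P",P,[np.linalg.norm(proj(m,P)-p).round(2) for m,p in obs])
m1=obs[1][0]
for z in(0,10,15):
    c=[plane(m1,p,z)[:2] for p in((256,196),(302,198))]; d=c[1]-c[0]
    print(z,np.round(c,1),"normal heading",np.arctan2(-d[0],d[1]),"width",np.linalg.norm(d),"lens->edge mid",np.arctan2(*(np.mean(c,0)-P[:2])[::-1]))
# heading by projecting camera axis line onto top/i0/i1: predicted px of points on axis behind the glass
mt=cam("top");ms=cam("scene");m0=obs[0][0]
t=cv2.imread("pics/top0.png"); h=cv2.cvtColor(t,cv2.COLOR_BGR2HSV)
for psi in(.25,.3,.35,.4,.45):
    a=np.array([np.cos(psi)*np.cos(.35),np.sin(psi)*np.cos(.35),np.sin(.35)])
    print(psi,*[[proj(m,P+a*s).round(1).tolist() for s in(0,27,90)] for m in(mt,ms,m0,m1)])
E
python3 -c "
import cv2,numpy as np
t=cv2.imread('pics/top0.png')[115:180,150:230];s=cv2.imread('pics/scene0.png')[170:225,450:520]
c=cv2.imread('pics/i1.png')[180:415,215:325]
cv2.imwrite('pics/k.png',np.hstack([cv2.resize(t,(480,390),interpolation=2),cv2.resize(c,(183,390),interpolation=2)]))"
```

```text
glass ((401.2045593261719, 350.3207702636719), (15.379899978637695, 20.07445526123047), 120.36699676513672)
glass ((261.2533874511719, 350.9205627441406), (16.883708953857422, 20.426239013671875), 98.16448211669922)
glass P [690.49901545 312.77737128 255.58362089] [np.float64(0.08), np.float64(0.08)]
0 [[762.9 303.6]
 [740.5 369.2]] normal heading 0.32908602852608926 width 69.28875633592418 lens->edge mid 0.367770396440933
10 [[751.4 301.4]
 [729.6 365.2]] normal heading 0.3290860285260878 width 67.38373552139093 lens->edge mid 0.3894448939645608
15 [[745.6 300.3]
 [724.1 363.2]] normal heading 0.3290860285260868 width 66.43122511412436 lens->edge mid 0.40419356876777
0.25 [[187.0, 167.3], [184.2, 157.8], [177.5, 135.1]] [[455.5, 191.3], [465.2, 193.6], [488.8, 199.2]] [[401.2, 350.2], [393.4, 365.7], [377.6, 395.9]] [[261.3, 351.0], [260.4, 366.1], [258.8, 395.6]]
0.3 [[187.0, 167.3], [183.7, 157.9], [176.0, 135.5]] [[455.5, 191.3], [465.4, 193.3], [489.5, 198.1]] [[401.2, 350.2], [394.5, 365.7], [381.0, 395.9]] [[261.3, 351.0], [261.6, 366.2], [262.4, 395.8]]
0.35 [[187.0, 167.3], [183.3, 158.0], [174.5, 136.0]] [[455.5, 191.3], [465.6, 193.0], [490.1, 197.0]] [[401.2, 350.2], [395.7, 365.7], [384.5, 395.7]] [[261.3, 351.0], [262.8, 366.3], [265.9, 396.0]]
0.4 [[187.0, 167.3], [182.8, 158.2], [173.0, 136.5]] [[455.5, 191.3], [465.8, 192.6], [490.7, 195.9]] [[401.2, 350.2], [396.8, 365.6], [388.0, 395.6]] [[261.3, 351.0], [264.0, 366.3], [269.5, 396.2]]
0.45 [[187.0, 167.3], [182.4, 158.4], [171.5, 137.1]] [[455.5, 191.3], [465.9, 192.3], [491.1, 194.7]] [[401.2, 350.2], [398.0, 365.6], [391.5, 395.4]] [[261.3, 351.0], [265.2, 366.4], [273.1, 396.3]]
```

View pics/k.png

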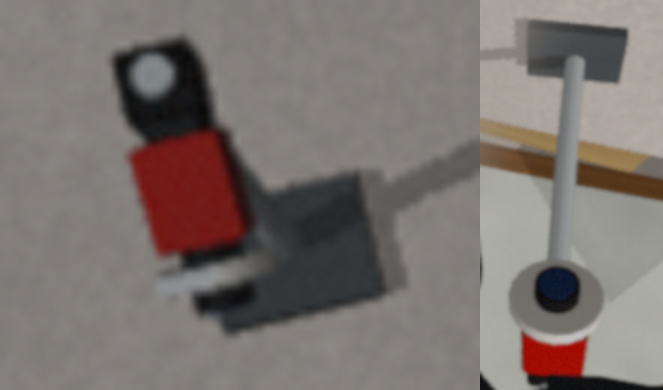

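```bash
python3 - <<'E'
from h import *
from scipy.optimize import least_squares
P=np.array([690.5,312.78,255.6])
for i,cs in((0,[(337,191),(397,197),(389,229),(331,222)]),(1,[(243.8,193.3),(303.3,198),(299,229),(243,225)])):
    m=np.load(f"mi{i}.npy",allow_pickle=True).item()
    q=np.array([plane(m,c,10)[:2] for c in cs]); e=[q[1]-q[0],q[2]-q[3],q[2]-q[1],q[3]-q[0]]
    print(i,q.round(),[round(float(x),3) for x in(np.arctan2(-e[0][0],e[0][1]),np.arctan2(-e[1][0],e[1][1]),np.arctan2(e[2][1],e[2][0]),np.arctan2(e[3][1],e[3][0]))],"lens->centre",np.arctan2(*(q.mean(0)-P[:2])[::-1]))
    im=cv2.imread(f"pics/i{i}.png"); h=cv2.cvtColor(im,cv2.COLOR_BGR2HSV)
    red=cv2.inRange(h,(0,180,60),(8,255,255))|cv2.inRange(h,(172,180,60),(180,255,255))
    for y in range(384,406,4):
        x=np.nonzero(red[y])[0]; x=x[(x>200)&(x<450)]; print(y,x.min(),x.max(),end="; ")
    print()
# red edges in top view: left/right edge per row, fit and compare slopes
t=cv2.imread("pics/top0.png"); h=cv2.cvtColor(t,cv2.COLOR_BGR2HSV)
red=cv2.inRange(h,(0,150,60),(10,255,255))|cv2.inRange(h,(170,150,60),(180,255,255))
w=(h[...,1].astype(float))*(red>0)
rows=[];
for y in range(130,165):
    x=np.nonzero(red[y,150:230])[0]+150
    if len(x)>8: rows.append((y,x.min(),x.max()))
print(rows)
# post in i0/i1 : pixel of post foot and post points
mt=cam("top"); 
for psi in(.15,.2,.25,.3):
    a=np.array([np.cos(psi)*np.cos(.35),np.sin(psi)*np.cos(.35),np.sin(.35)])
    print(psi,[proj(mt,P+a*s+[0,0,25]).round(1).tolist() for s in(25,55,85)])
E
```

```text
0 [[751. 278.]
 [726. 364.]
 [800. 396.]
 [821. 301.]] [0.28, 0.22, 0.413, 0.32] lens->centre 0.25361401810261935
384 364 385; 388 363 408; 392 364 405; 396 365 403; 400 365 400; 404 365 395; 
1 [[752. 283.]
 [729. 367.]
 [803. 389.]
 [829. 301.]] [0.273, 0.282, 0.285, 0.231] lens->centre 0.24704079744332505
384 241 245; 388 241 277; 392 241 277; 396 241 276; 400 242 275; 404 244 275; 
[(138, np.int64(177), np.int64(186)), (139, np.int64(174), np.int64(186)), (140, np.int64(173), np.int64(186)), (141, np.int64(172), np.int64(187)), (142, np.int64(172), np.int64(187)), (143, np.int64(173), np.int64(187)), (144, np.int64(173), np.int64(188)), (145, np.int64(173), np.int64(188)), (146, np.int64(173), np.int64(188)), (147, np.int64(174), np.int64(188)), (148, np.int64(174), np.int64(189)), (149, np.int64(174), np.int64(189)), (150, np.int64(175), np.int64(189)), (151, np.int64(175), np.int64(190)), (152, np.int64(175), np.int64(190)), (153, np.int64(175), np.int64(190)), (154, np.int64(176), np.int64(189)), (155, np.int64(176), np.int64(188)), (156, np.int64(176), np.int64(184))]
0.15 [[183.2, 156.0], [181.0, 144.9], [178.8, 133.6]]
0.2 [[182.7, 156.1], [180.0, 145.0], [177.3, 133.9]]
0.25 [[182.3, 156.2], [179.1, 145.2], [175.8, 134.2]]
0.3 [[181.9, 156.3], [178.1, 145.5], [174.3, 134.6]]
```

```bash
python3 - <<'E'
from h import *
m2=np.load("m2.npy",allow_pickle=True).item()
b=plane(m2,(307,149.5),122);l=plane(m2,(307.5,247),122); c=(b+l)/2; print(b,l,c,np.linalg.norm(l-b))
e=bot.get_state()["t"]
x=529.3+.078*(c[1]+250); y=c[1]; print(x,y)
rot=[np.pi,0,-1.649]
bot.grip(1.0)
bot.move_ptp([x,y,190],rot)
print("hit",bot.movel([x,y,74],max_speed=80,threshold=8))
s=bot.get_state(); print(s["tcp_pos"],s["contact_force"])
if abs(s["tcp_pos"][2]-74)<2:
    bot.grip(0.0,35); s=bot.get_state(); print(s["t"],s["opening"],s["gripper_force"],s["contact_force"],s["tcp_pos"])
    bot.movel([x,y,84],max_speed=40); s=bot.get_state(); print(s["opening"],s["gripper_force"],s["contact_force"])
E
```

```text
[ 525.88453067 -288.6974192   122.        ] [ 529.81236323 -212.49297805  122.        ] [ 527.84844695 -250.59519863  122.        ] 76.30560083869108
529.2535745070592 -250.59519862744526
hit False
[ 529.64223587 -250.8331824    74.56247313] [-0.4854489  -0.50395655  0.46897577]
19.725 0.6013147442826812 36.36790573596954 [0.67853272 1.20580514 3.92703679] [ 529.77190957 -250.77676199   74.57485045]
0.5998304153007229 36.76207423210144 [ 0.12323339  0.09182714 -1.42206634]
```

```bash
cat >> h.py <<'E'
L=np.array([690.5,312.8,254.5])
def show(psi=.26,back=0):
    cx=-np.array([np.cos(psi)*np.cos(.35),np.sin(psi)*np.cos(.35),np.sin(.35)])
    r=rpy(psi,.35); z=R.from_euler("xyz",r).as_matrix()[:,2]
    return L+cx*(138+back)+21.4*z, r
E
python3 - <<'E'
from h import *
p=bot.get_state()["tcp_pos"]
for bk in(90,0): print(show(back=bk),solve_ik(*show(back=bk)))
bot.movel([p[0],p[1],230],max_speed=120)
P,r=show(back=90); bot.move_ptp(P,r)
P,r=show(); bot.movel(P,r,max_speed=60); bot.dwell(.5)
s=bot.get_state(); print(s["t"],s["qpos"],s["tcp_pos"]-P,R.from_euler("xyz",s["orientation"]).inv()*R.from_euler("xyz",r).inv().inv() and (R.from_euler("xyz",r).inv()*R.from_euler("xyz",s["orientation"])).as_rotvec(),s["opening"],s["gripper_force"],s["contact_force"])
m,w=shot("wrist","f_w"); _,t=shot("top","f_t"); _,sc=shot("scene","f_s")
cv2.imwrite("pics/f.png",np.hstack([cv2.resize(w,(300,225)),cv2.resize(t[125:205,150:257],(300,225),interpolation=2),cv2.resize(sc[140:240,400:489],(200,225),interpolation=2)]))
E
```

```text
(array([490.6128967 , 259.62572461, 156.21672385]), array([-3.14159265,  0.35      , -2.88159265])) [ 0.37551594  0.18557305 -0.67267526  0.36469641 -0.03953242  0.10856917]
(array([572.31493049, 281.3602256 , 187.07752652]), array([-3.14159265,  0.35      , -2.88159265])) [ 0.35718557  0.28921999 -0.43723673  0.49586041 -0.03327843  0.09132722]
25.5167 [ 0.35721907  0.28919397 -0.4372798   0.49581207 -0.03323745  0.09137463] [-0.01741836  0.02946308  0.00207531] [-5.51485936e-05 -2.74206621e-05  1.69724415e-05] 0.5968689525195948 36.72118306159973 [ 0.47129437 -0.11307816 -2.39903396]
```

View pics/f.png

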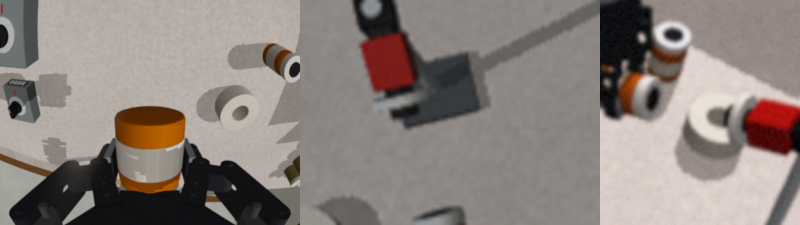

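```bash
python3 - <<'E'
from h import *
psi=.26;cx=-np.array([np.cos(psi)*np.cos(.35),np.sin(psi)*np.cos(.35),np.sin(.35)]);F=L+100*cx
ms=cam("scene");mw=cam("wrist"); print("focus",F,proj(ms,F))
g=cv2.imread("pics/f_s.png",0); z=cv2.inRange(g,0,80); r=np.zeros_like(z); r[170:196,410:432]=255
for c in cv2.findContours(z&r,0,1)[0]:
    if cv2.contourArea(c)>10:
        M=cv2.moments(c); print("sticker",M["m10"]/M["m00"],M["m01"]/M["m00"],cv2.boundingRect(c),cv2.contourArea(c))
B=F+76*cx # base centre; project the base rim
h=cv2.cvtColor(cv2.imread("pics/f_w.png"),cv2.COLOR_BGR2HSV)
o=cv2.inRange(h,(5,150,40),(20,255,255)); o[:, :200]=0; o[:,440:]=0
c=max(cv2.findContours(o,0,1)[0],key=cv2.contourArea); print("orange",cv2.boundingRect(c))
y=np.array([-np.sin(psi),np.cos(psi),0]);u=np.cross(y,cx)
rim=np.array([proj(mw,B+26*(np.cos(a)*y+np.sin(a)*u)) for a in np.linspace(0,6.28,60)]); print("pred rim",rim.min(0),rim.max(0))
for yy in range(230,300,10):
    x=np.nonzero(o[yy])[0]; print(yy,x.min(),x.max()) if len(x) else None
side=[[proj(mw,F+s*cx+sg*26*y).round(1).tolist() for s in(38,76)] for sg in(-1,1)]; print("pred sides",side)
E
```

```text
focus [599.71996246 288.65055445 220.21021925] [421.48757133 183.7270497 ]
sticker 423.0857142857143 183.66666666666666 (420, 179, 7, 11) 35.0
sticker 412.5304347826087 179.53333333333333 (410, 170, 10, 21) 57.5
orange (246, 228, 149, 91)
pred rim [245.12479559 221.47179267] [398.41663116 263.75986301]
230 284 353
240 254 385
250 247 393
260 246 394
270 247 393
280 247 392
290 248 392
pred sides [[[253.4, 334.7], [246.5, 238.6]], [[389.6, 334.5], [396.9, 238.5]]]
```

```bash
python3 - <<'E'
from bench import bot
bot.dwell(.5); s=bot.get_state(); print(s["t"],s["gripper_force"],abs(s["joint_velocities"]).max()); print(bot.sign_off())
E
```

```text
26.1667 36.72030508518219 0.0007667195867013522
the job is handed in; nothing more can be done
None
```

The knob is back at its zero stop, and the jar is held still with its lid facing the inspection lens. By my measurements the lid is within a few millimetres of centred at 100 mm and about 1° of square; the job is handed in at 26 s, verdict not shown.

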